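Bolt the luthier's parts box and scan its label

TASK

Lock the wooden parts box by pushing its bolt fully home into the keeper. Then take the hand scanner from its stand, point it squarely at the middle of the label on the box from about 10 cm away, with the width of its head along the row of bars, and hold it steady there for two seconds without touching the box with it. Lay the scanner back in its stand the way it was, and leave the other things on the bench where they are.

Things in the scene. Friction and masses are not known exactly. Their poses are not given: they have to be found in the camera images.
- case: the fixed parts box, pale wood, 170 mm deep (x) by 240 mm wide (y), origin under its centre. Its top slopes up at 20 degrees along its own +x, from 50 mm high at the front (-x) to 112 mm at the rear, 81 mm at the middle. A steel barrel bolt lies across the top near the low front edge; the label is on the upper half of the top
- bolt (a joint): travel of the bolt in m along the box's +y: 0 fully withdrawn, 0.045 fully home in the keeper. It slides stiffly (about 3 N) and stays where it is left
- bolt_knob (a point): middle of the head of the bolt's knob (moves with the bolt). The knob stands square to the sloping top: head 15 mm across, 18 mm high, its centre 45 mm above the top's surface, on an 8 mm shank. Rod 10 mm across, axis 12 mm above the surface. Two guides on the rod's line, 22 mm high above the surface, 46 mm before (-y) and 55 mm beyond (+y) the withdrawn knob
- keeper (a point): centre of the keeper on the box's top, on the rod's axis 12 mm above the surface: a steel bridge 24 mm wide, 18 mm long along y, 22 mm high
- label: the paper label with black bars on the box's sloping top, 70 mm (its y, the row of bars) by 44 mm (its x, along each bar); the bars cover 52 x 30 mm. Origin at the label's centre on the surface, z square out of the sloping top. It may be stuck on a little askew. (A piece of wood at the back carries a similar label: not that one)
- scanner: grey hand scanner: handle 125 x 30 x 26 mm (x, y, z), from x = -70 to +55 mm; then a head 45 x 60 x 80 mm, from x = 55 to 100 mm and from 60 mm below to 20 mm above the handle's centre line. Origin inside the handle at the place to grip, mid-height. It looks along its own -z. About 0.22 kg, balancing 14 mm ahead (+x) of the origin
- scanner_window (a point): centre of the black window under the head, 77.5 mm ahead (+x) of and 60 mm below the scanner's origin, same axes. Looks along -z; reads from 50 to 150 mm, within 14 degrees of square to the label, line of sight within 14 mm of the label's centre, its y (the head's 60 mm width) within 20 degrees of the label's y, either way round
- stand: the scanner's fixed stand, origin under its 150 x 84 x 10 mm base. Two pillars 15 mm thick at x = -42.5 and +42.5 mm, each with a V-sided saddle, 34 mm wide at its floor, 46 mm at the top, 18 mm deep, floor 100 mm up. The handle lies in them along x, head beyond the +x pillar, scanner's origin 113 mm above the stand's; the 70 mm between the pillars is free for fingers
- jar: glass jar with a steel lid, 60 mm across, 75 mm high, standing; origin under its centre
- spool: small wooden clamp spool, 36 mm across, 60 mm high, standing; origin under its centre
- bottle: glass bottle, 68 mm across, 200 mm high, standing on the right; origin under its centre
- brush: brush lying on the bench's right side
- plane: small brass thumb plane, 110 x 40 x 45 mm, on the bench's left side; origin under its centre
- chisel: small tool with a wooden handle lying on the bench's left side
Not all that is in view belongs to the job. Leave any green look-alike of the scanner alone. Leave any turquoise look-alike of the stand alone.

How it is judged:
On the way, in this order (a step that is already met when the one before it is completed fails the run):
1. the bolt is pushed fully home (value of joint bolt above 0.041 m), for 0.2 s.
2. the held scanner is aimed at the box's label, square to it, lined up with the bars, and kept steady for 1.5 s (value of joint bolt above 0.041 m and z of label in the frame of scanner_window between -0.15 and -0.05 m and x of label in the frame of scanner_window between -0.014 and 0.014 m and y of label in the frame of scanner_window between -0.014 and 0.014 m and z of scanner_window in the frame of label above 0.04 m and angle between the z axis of scanner and the z axis of label, either way round below 0.25 rad and angle between the y axis of scanner and the y axis of label, either way round below 0.35 rad and linear speed of scanner below 0.03 m/s and angular speed of scanner below 0.15 rad/s and contact force between the fingers and scanner above 0.5 N), for 1.5 s.
At the end, for the whole second after the job is handed in: The bolt is within 4 mm of fully home and the scanner is at rest in the stand's saddles as at the start: head at the same end, origin within 20 mm lengthwise, 8 mm sideways and 6 mm in height of its place, level within 0.1 rad and in line within 0.12 rad (value of joint bolt above 0.041 m and x of scanner in the frame of stand between -0.02 and 0.02 m and y of scanner in the frame of stand between -0.008 and 0.008 m and z of scanner in the frame of stand between 0.107 and 0.119 m and angle between scanner's own z axis and vertical below 0.1 rad and angle between the x axis of scanner and the x axis of stand, either way round below 0.12 rad and x of scanner_window in the frame of stand above 0.05 m and linear speed of scanner below 0.02 m/s); the robot touches nothing.
It fails at once if the scanner touches the box (contact force between scanner and case above 1 N).
It fails at once if another thing on the bench is moved by more than 30 mm (the jar or the spool by more than 20 mm) (distance of any of jar, spool from where it was at the start of the episode above 0.02 m or distance of any of bottle, brush, plane, chisel from where it was at the start of the episode above 0.03 m).
It also fails if it takes over 72 s, if anything falls off the work surface, if the arm or the gripper's body presses on something with over 40 N, if the wrist force passes 120 N, or if a joint passes its speed limit or range.

ROBOT

A 7-joint arm with a two-finger parallel gripper is mounted at the origin on the work surface. World frame = base frame: x ahead of the robot, y to its left, z up, the work surface at z = 0. Lengths are in m, angles in rad, forces in N, time in s.
With the tool pointing down it reaches from about 0.425 to 0.825 m from the base axis. Payload 3.6 kg.
Tool frame: the origin (TCP) lies on the centre line of the jaws, within the pads' length; the fingertips stand finger_overhang ahead of it and the grasp point (between the pads) lies 2 mm behind it (finger_overhang is the distance from the TCP to the fingertips, in m); z points along the fingers, y is the direction in which the jaws open and shut (so a half turn about z gives the same grasp; the last joint's range is limited). The gripper opens to 93 mm and grips with 3 to 60 N. Pads are 15 mm wide; open, the fingers measure 128 mm over their backs; the gripper's body (75 mm by 188 mm) begins 65 mm behind the grasp point.
Start: joints at [-1.222, 0.615, -0.013, 1.423, 0.008, 1.103, -0.04], TCP at [0.239, 0.605, 0.236] pointing down, gripper open.
Joint ranges: [-3.12, 3.12], [-0.3, 2.06], [-1.34, 1.32], [0.26, 2.42], [-1.36, 4.5], [0.01, 1.98], [-2.84, 2.84]. Speed limits (rad/s): [2.79, 2.79, 3.14, 3.14, 3.14, 3.14, 3.14].

INTERFACE

Orientations are given as a rotation vector (axis times angle).
In Python, from rig import * gives the robot as it stands. The module is installed in compiled form; this text tells all that it offers.
- The arm moves only by the tool carry_out, never from a script. Its arguments are lists of equal length, an entry for each row: "translation": the shift along the tool's x, y, z in m, a list of three; "delta_rot": the turn, a rotation vector about the tool's x, y, z in degrees, a list of three. A call has 1 to 8 rows; each row shifts and turns the commanded pose from where the row before left it, along the tool's axes as they then stand; what a row does not reach is not made up. A row lasts 1/8 s, in which the tool goes at most 62.5 mm and 10.7 degrees, less where a joint would pass 70% of its speed; a pose out of reach is approached as far as the arm can. A call with a gripper value outside its range is refused whole. "fingers" is the opening, from -1 (shut) to 1 (fully open), set as the call begins (left out, the last holds). The fingers move at their own pace and stop on an object; "newtons" is the grip in N (left out, the last holds). Time passes only in rows, so rows that do not move let the fingers close. It gives the time, the measured TCP pose, the force and the opening at its end, in the units of the state.
- state(): the state, without advancing time (a new reading comes with each control period).
- get_image(name): name is "scene" or "top"; returns a dict with "frame" (420x560x3 uint8, red, green, blue), "mtx" (3x3 intrinsics, pixels), "R" (3x3) and "t" (3): a world point X has camera coordinates R X + t. Camera axes: x right, y down, z forward; pixel columns grow to the right and rows downward; lengths in m; the calibration is good to about 2 mm. A picture is of the moment at which its call begins. There is no depth.
- hand_in(): hands the job in, once; it reports no verdict.
The state is a dict: "clock": time; "joints": joint angles; "dq": joint speeds; "joint_torque": joint torques, N m; "tool_pos": TCP position; "tool_rot": TCP orientation; "wrist_force": force on the tool from outside, world axes, zero at the start; "wrist_torque": the same for the moment, N m; "width": opening from 0.0 (shut) to 1.0 (fully open).
Only numpy, scipy, OpenCV 4.12 (cv2) and the standard library are available. Lean on these libraries where they do the work, as an engineer would, in place of code of your own. Each camera call takes 0.05 s, during which the arm holds its last target. There are 200 camera calls.

## Working session

There is one attempt and no reset: what is moved stays moved. The work goes in short steps, Python scripts to look and compute and a tool call to move; the robot and the scene stay as the last step left them, time stands still between calls to the robot, and variables do not carry over. Pictures are saved under pics/ and viewed, about 8 in all and at most 12, crops included, and the job is handed in when it is done.

Besides the shell and the picture viewer there is one more tool, called after "Request:" by a JSON object that holds its "op" and its "data". carry_out: Moves the arm, as the interface text tells. Its arguments: {"type":"object","properties":{"translation":{"type":"array","items":{"type":"array","items":{"type":"number"}}},"delta_rot":{"type":"array","items":{"type":"array","items":{"type":"number"}}},"fingers":{"type":"number"},"newtons":{"type":"number"}},"required":["translation","delta_rot"]}

```bash
mkdir -p pics
cat > h.py <<'E'
from rig import *
import numpy as np, cv2, pickle
from scipy.spatial.transform import Rotation as Ro
def snap(n,f):
    g=get_image(n); cv2.imwrite(f'pics/{f}.png',g['frame'][:,:,::-1]); pickle.dump(g,open(f'pics/{f}.pkl','wb')); return g
def ld(f): return pickle.load(open(f'pics/{f}.pkl','rb'))
def ray(g,uv):
    d=g['R'].T@np.linalg.inv(g['mtx'])@np.array([uv[0],uv[1],1.]); return -g['R'].T@g['t'],d/np.linalg.norm(d)
def onz(g,uv,z):
    o,d=ray(g,uv); return o+d*(z-o[2])/d[2]
def tri(g1,a,g2,b):
    o1,d1=ray(g1,a);o2,d2=ray(g2,b)
    s=np.linalg.lstsq(np.c_[d1,-d2],o2-o1,rcond=None)[0]
    p,q=o1+s[0]*d1,o2+s[1]*d2; return (p+q)/2,np.linalg.norm(p-q)
def proj(g,X):
    c=g['R']@np.array(X)+g['t']; u=g['mtx']@c; return u[:2]/u[2]
E
python3 - <<'E'
from h import *
s=state();print(s)
for n in('scene','top'):
    g=snap(n,n+'0');print(n,g['mtx'].tolist(),-g['R'].T@g['t'],g['R'].round(2).tolist())
a=np.hstack([cv2.imread('pics/scene0.png'),cv2.imread('pics/top0.png')])
E
```

```text
{'clock': 0.0, 'joints': array([-1.22150404,  0.61591995, -0.01261303,  1.42490696,  0.00810073,
        1.10343081, -0.04038539]), 'dq': array([ 1.37428822e-03, -9.02636500e-04, -1.82872525e-03,  1.70719917e-03,
       -7.01552455e-05, -1.73117118e-03,  3.75957891e-04]), 'joint_torque': array([ 5.16730197e-04, -4.58934259e+01,  2.09016250e-01, -1.65748698e+01,
       -6.11400744e-02,  2.03078636e-02,  2.42071574e-04]), 'tool_pos': array([0.23826866, 0.60393089, 0.23447802]), 'tool_rot': array([-0.58662024, -3.0858796 ,  0.00404622]), 'wrist_force': array([-0.57774773, -0.19324728,  0.24841452]), 'wrist_torque': array([ 0.05764142,  0.03903512, -0.06417221]), 'width': 1.002937378408659}
scene [[478.25052515102965, 0.0, 272.9696318393843], [0.0, 478.25052515102965, 209.19280426680172], [0.0, 0.0, 1.0]] [ 1.55937719 -0.12497375  1.12526449] [[0.13, 0.99, -0.01], [0.7, -0.1, -0.7], [-0.7, 0.08, -0.71]]
top [[399.30081520523316, 0.0, 284.95018983151004], [0.0, 399.30081520523316, 204.3387102972108], [0.0, 0.0, 1.0]] [0.41610865 0.01700623 1.45122555] [[-0.02, -1.0, 0.02], [-0.99, 0.02, -0.1], [0.1, -0.02, -0.99]]
```

View pics/scene0.png

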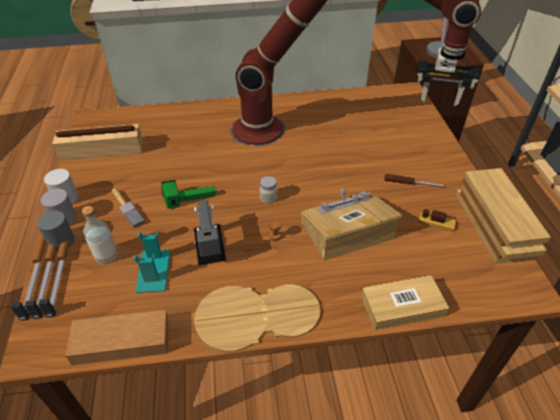

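View pics/top0.png

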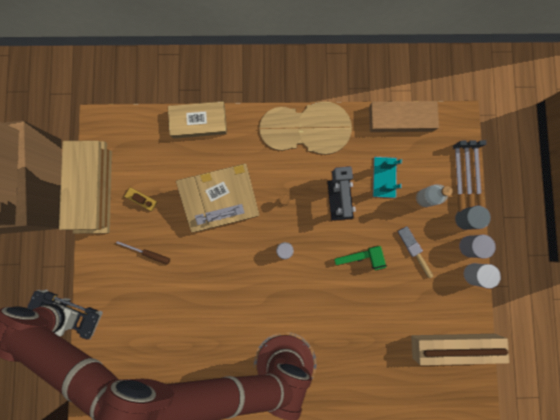

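Top view: the box is at (217,200) with its bolt at (218,214) and label at (217,190). The grey scanner on its dark stand is at (342,193). Look-alikes I'll leave alone: the green scanner (362,257), the turquoise stand (385,177), and the labelled wood block at the back (197,118). I'll confirm with one enlarged crop sheet.

```bash
cat > crop.py <<'E'
import cv2,numpy as np
def tile(f,x0,y0,w,h,W=400,H=300):
    i=cv2.imread(f'pics/{f}.png')[y0:y0+h,x0:x0+w]; i=cv2.resize(i,(W,H),interpolation=cv2.INTER_CUBIC)
    s=W/w
    for k in range(0,w,10): cv2.line(i,(int(k*s),0),(int(k*s),4 if k%50 else 10),(0,0,255),1); 
    for k in range(0,h,10): cv2.line(i,(0,int(k*s)),(4,int(k*s)),(0,0,255),1)
    cv2.putText(i,f'{f} {x0},{y0}',(12,H-6),0,.4,(0,0,255),1); return i
E
python3 - <<'E'
from crop import *
a=np.vstack([np.hstack([tile('scene0',296,180,112,84),tile('top0',172,160,96,72)]),np.hstack([tile('scene0',170,190,104,78),tile('top0',300,158,88,66)])])
cv2.imwrite('pics/c1.png',a)
E
```

```text
(no output)
```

View pics/c1.png

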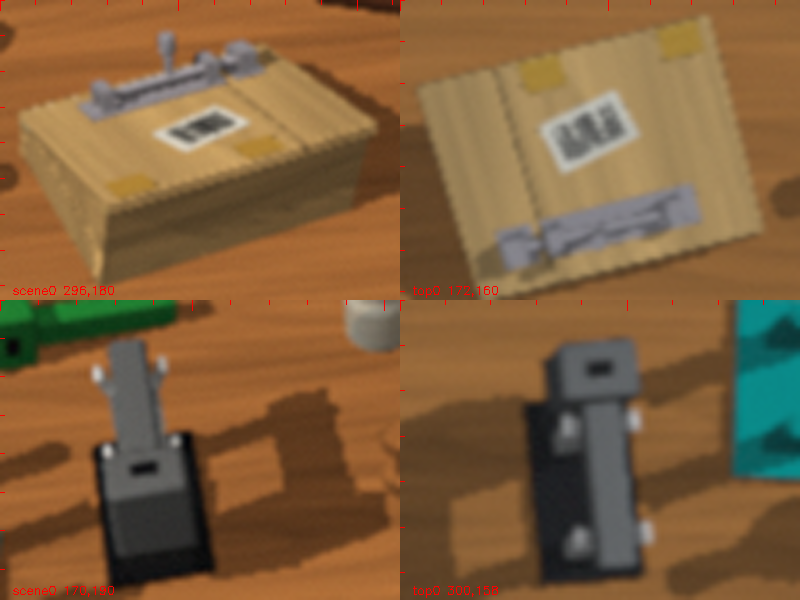

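The crops confirm the picks. The knob is at scene ≈(342.8,191.5), with guides at (324.5,207) and (354,199) and the keeper at (364,195). The label is at scene ≈(352,216) and top (213,191). The grey scanner's head points away from the robot (+x) and its base corners are clear. Next I'll compute poses.

```bash
cat > m1.py <<'E'
from h import *
S,T=ld('scene0'),ld('top0')
s1=lambda x,y:(296+x/3.571,180+y/3.571); t1=lambda x,y:(172+(x-400)/4.1667,160+y/4.1667)
s2=lambda x,y:(170+x/3.846,190+(y-300)/3.846); t2=lambda x,y:(300+(x-400)/4.545,158+(y-300)/4.545)
loc=np.array([[.085,.12],[.085,-.12],[-.085,-.12],[-.085,.12]]);hs=[.112,.112,.05,.05]
def fit(A,B):
    a=A-A.mean(0);b=B-B.mean(0)
    th=np.arctan2((a[:,0]*b[:,1]-a[:,1]*b[:,0]).sum(),(a*b).sum())
    R=np.array([[np.cos(th),-np.sin(th)],[np.sin(th),np.cos(th)]]);t=B.mean(0)-R@A.mean(0)
    return th,t,np.linalg.norm(A@R.T+t-B,axis=1)
for nm,g,f,c in(('top',T,t1,[(418,88),(708,15),(763,232),(483,298)]),('scene',S,s1,[(377,127),(107,210),(20,115),(262,45)])):
    P=np.array([onz(g,f(*p),h)[:2] for p,h in zip(c,hs)])
    th,t,r=fit(loc,P);print(nm,'yaw',np.degrees(th),t,r)
    # label
def plane(g,uv,th,t,off=0):
    n=Ro.from_euler('z',th).as_matrix()@np.array([-np.sin(np.radians(20)),0,np.cos(np.radians(20))])
    p0=np.array([*t,.081])+off*n
    o,d=ray(g,uv);return o+d*((p0-o)@n)/(d@n),n
# light masks for label
for nm,g,f,c,bb in(('top',T,t1,[(541,127),(612,90),(638,133),(563,173)],0),('scene',S,s1,[(153,138),(215,107),(250,123),(180,152)],0)):
    P=[]
    for p in c: P.append(np.round(plane(g,f(*p),th,t)[0],4))
    print(nm,np.mean(P,0),[x.tolist() for x in P])
for nm,p in(('g-',(102,85)),('g+',(208,55)),('keep',(243,45))): print(nm,plane(S,s1(*p),th,t,.022)[0])
X,n=plane(S,s1(167,42),th,t,.045);print('knob',X,proj(T,X))
c,s=np.cos(th),np.sin(th);Rz=np.array([[c,s],[-s,c]])
print('knob local',Rz@(X[:2]-t), 'base local',Rz@((X-.045*n)[:2]-t))
print('base scene',[onz(S,s2(*p),.01)[:2] for p in((112,585),(213,570),(95,447),(190,433))])
print('base top',[onz(T,t2(*p),.01)[:2] for p in((545,582),(642,576),(527,405))])
print('handle top',[onz(T,t2(*p),.126)[:2] for p in((598,570),(635,568),(584,403),(626,402))])
print('handle scene',[onz(S,s2(*p),.126)[:2] for p in((107,343),(145,341),(115,447),(161,445))])
print('head top',[onz(T,t2(*p),.133)[:2] for p in((562,342),(632,340),(640,398),(556,402))])
E
python3 m1.py
```

```text
top yaw 13.065809855487545 [0.5791103  0.21905876] [0.0020613  0.00402304 0.00428709 0.00144926]
scene yaw 13.419214404400988 [0.58474219 0.22235803] [0.00294433 0.00463447 0.00249072 0.0038708 ]
top [0.602525 0.2226   0.08735 ] [[0.6057, 0.2609, 0.0917], [0.6347, 0.2019, 0.097], [0.6007, 0.1824, 0.0833], [0.569, 0.2452, 0.0774]]
scene [0.6014   0.224825 0.087125] [[0.6025, 0.1848, 0.0841], [0.5675, 0.2478, 0.0771], [0.6037, 0.267, 0.0915], [0.6319, 0.1997, 0.0958]]
g- [0.52968582 0.15665262 0.07937012]
g+ [0.50593728 0.25696544 0.07943558]
keep [0.49774297 0.29087991 0.07939921]
knob [0.50628907 0.21789412 0.10073594] [218.0575951  219.10349499]
knob local [-0.07734716  0.0138649 ] base local [-0.06195625  0.0138649 ]
base scene [array([ 0.65781757, -0.24251965]), array([ 0.65390873, -0.16467982]), array([ 0.51130929, -0.25345087]), array([ 0.50654338, -0.17504786])]
base top [array([ 0.5022214 , -0.17970293]), array([ 0.50574363, -0.25739246]), array([ 0.64499039, -0.16937328])]
handle top [array([ 0.50346267, -0.20308719]), array([ 0.50449036, -0.2303587 ]), array([ 0.6274462 , -0.19669699]), array([ 0.62773907, -0.22790788])]
handle scene [array([ 0.51096237, -0.22923603]), array([ 0.51292229, -0.19974992]), array([ 0.62239384, -0.22543756]), array([ 0.62515317, -0.19168437])]
head top [array([ 0.67212666, -0.18070991]), array([ 0.67289962, -0.23263416]), array([ 0.62945038, -0.23706404]), array([ 0.62737628, -0.17492404])]
```

```bash
cat >> h.py <<'E'
def rows(p0,R0,p1,R1,n):
    from scipy.spatial.transform import Slerp
    sl=Slerp([0,1],Ro.from_matrix([R0,R1]));tr=[];dr=[]
    for k in range(n):
        a,b=sl(k/n).as_matrix(),sl((k+1)/n).as_matrix()
        tr.append((a.T@(p1-p0)/n).round(4).tolist());dr.append(np.degrees(Ro.from_matrix(a.T@b).as_rotvec()).round(2).tolist())
    return tr,dr
def go(p1,R1,n):
    s=state();R0=Ro.from_rotvec(s['tool_rot']).as_matrix()
    t,d=rows(s['tool_pos'],R0,np.array(p1),R1,n);print('T',t,'\nD',d)
    print('dist/row',np.linalg.norm(np.array(p1)-s['tool_pos'])/n)
def down(yang): # tool down, tool y at world angle yang (deg)
    a=np.radians(yang);y=np.array([np.cos(a),np.sin(a),0]);z=np.array([0,0,-1.]);return np.c_[np.cross(y,z),y,z]
E
python3 - <<'E'
from h import *
import rig
print([k for k in dir(rig) if k[0]!='_'], globals().get('finger_overhang'))
th=np.radians(13.2);t=np.array([.582,.221]);R=np.array([[np.cos(th),-np.sin(th)],[np.sin(th),np.cos(th)]])
p=t+R@np.array([-.077,-.03]);print(p,'home knob',t+R@np.array([-.077,.041]))
go([*p,.20],down(103.2),8)
E
```

```text
['IKError', 'finger_overhang', 'get_image', 'hand_in', 'state'] 0.017
[0.51388495 0.17420962] home knob [0.49767204 0.24333372]
T [[-0.0518, -0.0373, 0.0044], [-0.0488, -0.0411, 0.0044], [-0.0455, -0.0447, 0.0044], [-0.042, -0.048, 0.0044], [-0.0383, -0.0511, 0.0044], [-0.0343, -0.0538, 0.0044], [-0.0301, -0.0563, 0.0044], [-0.0258, -0.0584, 0.0043]] 
D [[-0.02, -0.0, -4.34], [-0.02, -0.0, -4.34], [-0.02, -0.0, -4.34], [-0.02, -0.0, -4.34], [-0.02, -0.0, -4.34], [-0.02, -0.0, -4.34], [-0.02, -0.0, -4.34], [-0.02, -0.0, -4.34]]
dist/row 0.06396654385828561
```

Request:
{"op": "carry_out", "data": {"translation": [[-0.051,-0.037,0.004],[-0.048,-0.041,0.004],[-0.045,-0.044,0.004],[-0.042,-0.047,0.004],[-0.038,-0.05,0.004],[-0.034,-0.053,0.004],[-0.03,-0.056,0.004],[-0.026,-0.057,0.004]], "delta_rot": [[0,0,-4.34],[0,0,-4.34],[0,0,-4.34],[0,0,-4.34],[0,0,-4.34],[0,0,-4.34],[0,0,-4.34],[0,0,-4.34]], "fingers": -1, "newtons": 20}}

```text
clock: 1.1
tool_pos: [0.5099, 0.1837, 0.2036]
tool_rot: [0.365, -3.12, -0.0]
wrist_force: [0.1, 0.8, -0.1]
width: 0.188
```

Run:
```python
from h import *
go([.514,.174,.107],down(103.2),4)
print(state()['width'],state()['tool_pos'],state()['wrist_force'])
```

```text
T [[-0.0004, -0.0026, 0.0242], [-0.0004, -0.0026, 0.0242], [-0.0004, -0.0026, 0.0242], [-0.0004, -0.0026, 0.0242]] 
D [[0.0, -0.01, 0.04], [0.0, -0.01, 0.04], [0.0, -0.01, 0.04], [0.0, -0.01, 0.04]]
dist/row 0.024299110296490366
0.18848331468389998 [0.5099241  0.18365298 0.20362999] [ 0.09869176  0.81257113 -0.14043028]
```

Request:
{"op": "carry_out", "data": {"translation": [[0,-0.009,0],[0,0,0.024],[0,0,0.024],[0,0,0.024],[0,0,0.024],[0,0,0]], "delta_rot": [[0,0,0],[0,0,0],[0,0,0],[0,0,0],[0,0,0],[0,0,0]]}}

```text
clock: 1.85
tool_pos: [0.5092, 0.1774, 0.1064]
tool_rot: [0.363, -3.116, 0.001]
wrist_force: [0.1, -0.7, 0.3]
width: 0.004
```

Run:
```python
from h import *
print(state()['tool_pos'],state()['wrist_force'],state()['width'])
snap('scene','s1');snap('top','t1')
from crop import *
cv2.imwrite('pics/c2.png',np.hstack([tile('s1',296,160,112,84),tile('t1',172,160,96,72)]))
```

```text
[0.50923114 0.1773676  0.10637606] [ 0.06609465 -0.74004975  0.32459165] 0.004394126968318171
```

View pics/c2.png

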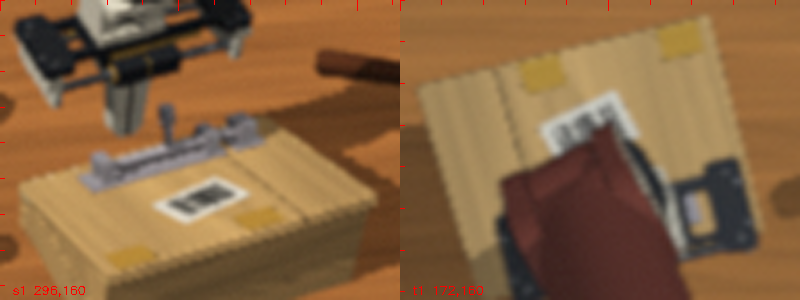

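The closed fingers stand at the knob's −y side, tip at (123,133) in the crop and knob head at (167,112), level with each other. I'll push along tool +y.

Request:
{"op": "carry_out", "data": {"translation": [[0,0.006,0],[0,0.006,0],[0,0.006,0],[0,0.006,0],[0,0.004,0],[0,0.004,0]], "delta_rot": [[0,0,0],[0,0,0],[0,0,0],[0,0,0],[0,0,0],[0,0,0]]}}

```text
clock: 2.7
tool_pos: [0.5043, 0.2078, 0.1081]
tool_rot: [-0.36, 3.12, -0.001]
wrist_force: [0.8, -2.4, 1.9]
width: 0.004
```

Request:
{"op": "carry_out", "data": {"translation": [[0,0.003,0],[0,0.003,0]], "delta_rot": [[0,0,0],[0,0,0]]}}

```text
clock: 2.95
tool_pos: [0.5028, 0.2138, 0.108]
tool_rot: [-0.36, 3.12, -0.0]
wrist_force: [0.6, -1.9, 2.2]
width: 0.005
```

Request:
{"op": "carry_out", "data": {"translation": [[0,0.003,0],[0,0,0]], "delta_rot": [[0,0,0],[0,0,0]]}}

```text
clock: 3.2
tool_pos: [0.5019, 0.2171, 0.1079]
tool_rot: [-0.361, 3.121, 0.001]
wrist_force: [0.9, -1.5, 1.6]
width: 0.008
```

Request:
{"op": "carry_out", "data": {"translation": [[0,0.003,0],[0,0,0]], "delta_rot": [[0,0,0],[0,0,0]]}}

```text
clock: 3.45
tool_pos: [0.5018, 0.2173, 0.1079]
tool_rot: [0.358, -3.121, 0.005]
wrist_force: [2.7, -4.8, 2.2]
width: 0.005
```

Request:
{"op": "carry_out", "data": {"translation": [[0,0.003,0],[0,0,0]], "delta_rot": [[0,0,0],[0,0,0]]}}

```text
clock: 3.7
tool_pos: [0.5018, 0.2175, 0.108]
tool_rot: [0.355, -3.121, 0.011]
wrist_force: [2.3, -8.2, 3.7]
width: 0.004
```

Request:
{"op": "carry_out", "data": {"translation": [[0,0.003,0],[0,0,0]], "delta_rot": [[0,0,0],[0,0,0]]}}

```text
clock: 3.95
tool_pos: [0.5017, 0.2177, 0.108]
tool_rot: [0.352, -3.121, 0.016]
wrist_force: [3.6, -12.4, 5.1]
width: 0.005
```

The bolt has stalled at the computed home point with force rising, so it's home. Next I'll back off, rise, and verify.

Request:
{"op": "carry_out", "data": {"translation": [[0,-0.02,0],[0,-0.015,-0.01],[0,0,-0.05],[0,0,-0.06],[0,0,-0.04]], "delta_rot": [[0,0,0],[0,0,0],[0,0,0],[0,0,0],[0,0,0]]}}

```text
clock: 4.58
tool_pos: [0.5078, 0.1926, 0.2712]
tool_rot: [-0.363, 3.118, 0.004]
wrist_force: [0.9, 0.2, 0.0]
width: 0.005
```

Run:
```python
from h import *
print(state()['tool_pos'])
go([.575,-.212,.22],down(93.5),8)
```

```text
[0.50781918 0.19260194 0.27124973]
T [[0.0035, -0.0512, 0.0063], [0.0024, -0.0512, 0.0063], [0.0013, -0.0513, 0.0063], [0.0002, -0.0513, 0.0063], [-0.0009, -0.0513, 0.0063], [-0.002, -0.0512, 0.0064], [-0.0031, -0.0512, 0.0064], [-0.0042, -0.0511, 0.0064]] 
D [[0.02, 0.02, 1.22], [0.02, 0.02, 1.22], [0.02, 0.02, 1.22], [0.02, 0.02, 1.22], [0.02, 0.02, 1.22], [0.02, 0.02, 1.22], [0.02, 0.02, 1.22], [0.02, 0.02, 1.22]]
dist/row 0.05166637622656441
```

Request:
{"op": "carry_out", "data": {"translation": [[0.0035,-0.051,0.006],[0.0024,-0.051,0.006],[0.0013,-0.051,0.006],[0,-0.051,0.006],[-0.001,-0.051,0.006],[-0.002,-0.051,0.006],[-0.003,-0.051,0.006],[-0.004,-0.051,0.006]], "delta_rot": [[0,0,1.2],[0,0,1.2],[0,0,1.2],[0,0,1.2],[0,0,1.2],[0,0,1.2],[0,0,1.2],[0,0,1.2]], "fingers": 1}}

```text
clock: 5.58
tool_pos: [0.5749, -0.2119, 0.2202]
tool_rot: [-0.1, 3.139, 0.003]
wrist_force: [0.6, -0.0, -0.2]
width: 0.818
```

Request:
{"op": "carry_out", "data": {"translation": [[0,0,0],[0,0,0]], "delta_rot": [[0,0,0],[0,0,0]]}}

```text
clock: 5.82
tool_pos: [0.5746, -0.2099, 0.22]
tool_rot: [-0.101, 3.14, 0.004]
wrist_force: [0.2, 0.7, 0.2]
width: 0.986
```

Run:
```python
from h import *
from crop import *
snap('scene','s2');snap('top','t2')
cv2.imwrite('pics/c3.png',np.vstack([np.hstack([tile('s2',296,180,112,84),tile('t2',172,160,96,72)]),np.hstack([tile('s2',160,170,140,105),tile('t2',300,158,88,66)])]))
s=state();print(s['tool_pos'],s['tool_rot'],s['width'],s['joints'])
go([.575,-.212,.111],down(93.5),4)
```

```text
[ 0.57493757 -0.20902224  0.22029823] [-0.10400622  3.13929841  0.00314113] 0.9969210136567265 [ 0.34003595  0.56835642 -0.0427725   1.56138073  0.02469028  1.01253086
  1.92793093]
T [[0.0001, -0.0008, 0.0273], [0.0, -0.0008, 0.0273], [0.0, -0.0008, 0.0273], [0.0, -0.0008, 0.0273]] 
D [[0.03, 0.01, 0.07], [0.03, 0.01, 0.07], [0.03, 0.01, 0.07], [0.03, 0.01, 0.07]]
dist/row 0.027334699867494552
```

View pics/c3.png

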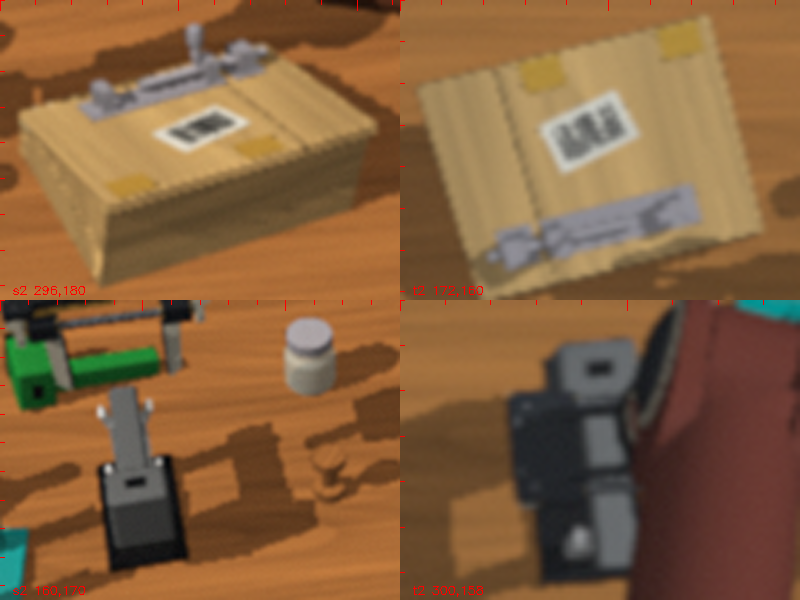

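The knob has moved from crop x 167 to 195 and the rod reaches through the keeper, so the bolt is home. The gripper straddles the scanner handle, so I'll descend and grip.

Request:
{"op": "carry_out", "data": {"translation": [[0,-0.002,0.027],[0,0,0.027],[0,0,0.027],[0,0,0.028],[0,0,0]], "delta_rot": [[0,0,0],[0,0,0],[0,0,0],[0,0,0],[0,0,0]]}}

```text
clock: 6.55
tool_pos: [0.5735, -0.2112, 0.1094]
tool_rot: [0.103, -3.136, -0.004]
wrist_force: [0.5, 0.2, -0.3]
width: 1.0
```

Request:
{"op": "carry_out", "data": {"translation": [[0,0,0],[0,0,0],[0,0,0],[0,0,0],[0,0,0],[0,0,0]], "delta_rot": [[0,0,0],[0,0,0],[0,0,0],[0,0,0],[0,0,0],[0,0,0]], "fingers": -1, "newtons": 40}}

```text
clock: 7.3
tool_pos: [0.5746, -0.2137, 0.111]
tool_rot: [0.098, -3.14, 0.0]
wrist_force: [-0.1, 0.4, -0.7]
width: 0.405
```

Run:
```python
from h import *
s=state();R0=Ro.from_rotvec(s['tool_rot']).as_matrix();print(s['tool_pos'],R0.round(3).tolist(),s['width']*93,s['wrist_force'])
np.save('grasp.npy',np.r_[s['tool_pos'],s['tool_rot']])
```

```text
[ 0.57459226 -0.21374973  0.11097763] [[-0.998, -0.063, -0.0], [-0.063, 0.998, -0.0], [0.0, -0.0, -1.0]] 37.70407106737642 [-0.10536964  0.35387247 -0.66445494]
```

Request:
{"op": "carry_out", "data": {"translation": [[0,0,0],[0,0,0],[0,0,0],[0,0,0]], "delta_rot": [[0,0,0],[0,0,0],[0,0,0],[0,0,0]]}}

```text
clock: 7.8
tool_pos: [0.5746, -0.2132, 0.1109]
tool_rot: [0.099, -3.14, -0.001]
wrist_force: [0.4, 1.3, -0.1]
width: 0.32
```

Run:
```python
from h import *
s=state();R0=Ro.from_rotvec(s['tool_rot']).as_matrix();print(s['tool_pos'],R0.round(3).tolist(),s['width']*93,s['wrist_force'])
np.save('grasp.npy',np.r_[s['tool_pos'],s['tool_rot']])
```

```text
[ 0.57461332 -0.21319781  0.11090792] [[-0.998, -0.063, -0.0], [-0.063, 0.998, 0.001], [0.0, 0.001, -1.0]] 29.73983099369963 [ 0.35828171  1.30289097 -0.12518731]
```

```bash
cat > aim.py <<'E'
from h import *
th=np.radians(13.2);a=np.radians(20)
n=Ro.from_euler('z',th).as_matrix()@np.array([-np.sin(a),0,np.cos(a)])
L=np.array([.602,.2237,.0872])
Y=np.array([-.031,.063,-.0056]);Y-=n*(Y@n);Y/=np.linalg.norm(Y);X=np.cross(Y,n)
RT=np.c_[-X,Y,-n]
org=L+.16*n-.0775*X
P=org-RT@np.array([0,0,-.002])
if __name__=='__main__':
    print(P,X,Y,n, 'askew',np.degrees(np.arccos(Y@(Ro.from_euler('z',th).as_matrix()[:,1]))))
    s=state();R0=Ro.from_rotvec(s['tool_rot']).as_matrix();print(s['tool_pos'],s['wrist_force'])
    D=np.degrees(Ro.from_matrix(R0.T@RT).as_rotvec());print('total rot',D)
    go(P+np.array([0,0,.06]),RT,16)
E
cat /dev/null
```

```text
(no output)
```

Request:
{"op": "carry_out", "data": {"translation": [[0,0,-0.01],[0,0,-0.025],[0,0,-0.04],[0,0,-0.04],[0,0,-0.04],[0,0,-0.025]], "delta_rot": [[0,0,0],[0,0,0],[0,0,0],[0,0,0],[0,0,0],[0,0,0]]}}

```text
clock: 8.55
tool_pos: [0.5747, -0.2149, 0.2937]
tool_rot: [-0.096, 3.137, -0.004]
wrist_force: [-0.4, -0.1, -3.3]
width: 0.32
```

```bash
python3 aim.py
```

```text
[0.48473269 0.17725681 0.20992595] [0.83426967 0.44004252 0.3321998 ] [-0.43944971  0.89457413 -0.08136998] [-0.3329836  -0.0781006   0.93969262] askew 13.763214102208446
[ 0.57473041 -0.21494075  0.29366175] [-0.43865021 -0.09167121 -3.31518203]
total rot [  0.54629421 -20.01139682 -23.17682674]
T [[0.0041, 0.0248, 0.0014], [0.0035, 0.0249, 0.0013], [0.0029, 0.025, 0.0012], [0.0023, 0.0251, 0.0012], [0.0017, 0.0251, 0.0011], [0.0011, 0.0251, 0.0011], [0.0005, 0.0252, 0.001], [-0.0001, 0.0252, 0.001], [-0.0008, 0.0252, 0.001], [-0.0014, 0.0251, 0.001], [-0.002, 0.0251, 0.001], [-0.0026, 0.025, 0.0011], [-0.0032, 0.025, 0.0011], [-0.0038, 0.0249, 0.0012], [-0.0044, 0.0248, 0.0012], [-0.005, 0.0247, 0.0013]] 
D [[0.03, -1.25, -1.45], [0.03, -1.25, -1.45], [0.03, -1.25, -1.45], [0.03, -1.25, -1.45], [0.03, -1.25, -1.45], [0.03, -1.25, -1.45], [0.03, -1.25, -1.45], [0.03, -1.25, -1.45], [0.03, -1.25, -1.45], [0.03, -1.25, -1.45], [0.03, -1.25, -1.45], [0.03, -1.25, -1.45], [0.03, -1.25, -1.45], [0.03, -1.25, -1.45], [0.03, -1.25, -1.45], [0.03, -1.25, -1.45]]
dist/row 0.02519315219943483
```

Request:
{"op": "carry_out", "data": {"translation": [[0.004,0.025,0.001],[0.0035,0.025,0.001],[0.003,0.025,0.001],[0.002,0.025,0.001],[0.0017,0.025,0.001],[0.001,0.025,0.001],[0.0005,0.025,0.001],[0,0.025,0.001]], "delta_rot": [[0,-1.25,-1.45],[0,-1.25,-1.45],[0,-1.25,-1.45],[0,-1.25,-1.45],[0,-1.25,-1.45],[0,-1.25,-1.45],[0,-1.25,-1.45],[0,-1.25,-1.45]]}}

```text
clock: 9.55
tool_pos: [0.529, -0.0182, 0.2816]
tool_rot: [-0.393, 2.941, 0.006]
wrist_force: [0.4, 0.4, -1.8]
width: 0.318
```

Request:
{"op": "carry_out", "data": {"translation": [[-0.001,0.025,0.001],[-0.0014,0.025,0.001],[-0.002,0.025,0.001],[-0.0026,0.025,0.001],[-0.003,0.025,0.001],[-0.004,0.025,0.001],[-0.0045,0.025,0.001],[-0.005,0.025,0.001]], "delta_rot": [[0,-1.25,-1.45],[0,-1.25,-1.45],[0,-1.25,-1.45],[0,-1.25,-1.45],[0,-1.25,-1.45],[0,-1.25,-1.45],[0,-1.25,-1.45],[0,-1.25,-1.45]]}}

```text
clock: 10.55
tool_pos: [0.4837, 0.178, 0.2726]
tool_rot: [-0.652, 2.718, 0.013]
wrist_force: [-0.0, -0.3, -0.8]
width: 0.321
```

```bash
cat > a2.py <<'E'
from aim import *
s=state();R0=Ro.from_rotvec(s['tool_rot']).as_matrix()
print(s['tool_pos'],'rot err',np.degrees(Ro.from_matrix(R0.T@RT).as_rotvec()),s['joints'].round(2),'trans left',R0.T@(P-s['tool_pos']))
snap('scene','s3');snap('top','t3')
from crop import *
cv2.imwrite('pics/c4.png',np.hstack([tile('s3',270,140,140,105),tile('t3',172,145,120,90)]))
S=ld('s3')
for k in [(0,0,0),(-.055,.03,-.02),(-.1,.03,-.02),(-.1,-.03,-.02),(-.1,.03,.06),(-.1,-.03,.06)]: # tool-frame points of scanner (x flipped)
    print(k,proj(S,s['tool_pos']+R0@(np.array(k)+[0,0,-.002])).round(1))
E
python3 a2.py
```

```text
[0.48370646 0.17801338 0.27259138] rot err [ 0.64916319  0.02291336 -0.07372326] [-0.26  0.23 -0.2   2.02  0.21  0.56  1.43] trans left [0.02032254 0.00327459 0.0592018 ]
(0, 0, 0) [332.8 143.8]
(-0.055, 0.03, -0.02) [352.9 137.9]
(-0.1, 0.03, -0.02) [364. 141.]
(-0.1, -0.03, -0.02) [347.2 147.5]
(-0.1, 0.03, 0.06) [365.6 168. ]
(-0.1, -0.03, 0.06) [349.3 174.9]
```

View pics/c4.png

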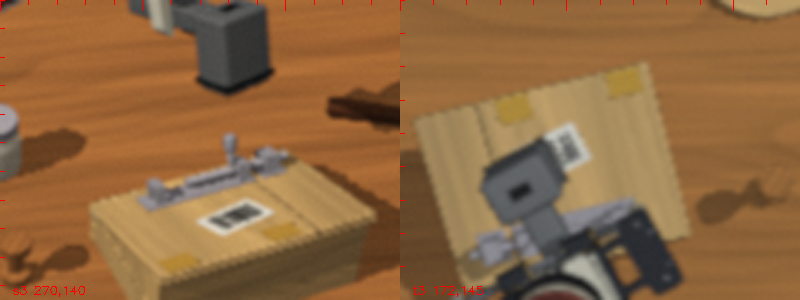

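The scanner hangs over the label with its head aligned to the bars. The predicted head corners agree with the scene view within about 2 px. I'll check the top view numerically too.

Run:
```python
from aim import *
s=state();R0=Ro.from_rotvec(s['tool_rot']).as_matrix();T=ld('t3')
for k in [(-.055,.03,-.02),(-.1,.03,-.02),(-.1,-.03,-.02),(-.055,-.03,-.02)]:
    u=proj(T,s['tool_pos']+R0@(np.array(k)+[0,0,-.002]));print(k,u.round(1),'crop',400+(u[0]-172)*3.333,(u[1]-145)*3.333)
go(P,RT,4)
```

```text
(-0.055, 0.03, -0.02) [203. 214.] crop 503.35609473359887 229.94268903282236
(-0.1, 0.03, -0.02) [195.  200.5] crop 476.62410985099774 184.9420039707989
(-0.1, -0.03, -0.02) [213.7 190.6] crop 539.1041928909035 151.9971575136469
(-0.055, -0.03, -0.02) [221.6 204.2] crop 565.2160601939894 197.34443157100085
T [[0.0051, 0.0001, 0.0148], [0.0051, 0.0001, 0.0148], [0.0051, 0.0002, 0.0148], [0.0051, 0.0002, 0.0148]] 
D [[0.21, 0.01, 0.05], [0.21, 0.01, 0.05], [0.21, 0.01, 0.05], [0.21, 0.01, 0.05]]
dist/row 0.015676679022253708
```

Request:
{"op": "carry_out", "data": {"translation": [[0.005,0,0.015],[0.005,0,0.015],[0.005,0,0.015],[0.005,0,0.014],[0,0,0]], "delta_rot": [[0.2,0,0],[0.2,0,0],[0.2,0,0],[0,0,0],[0,0,0]]}}

```text
clock: 11.28
tool_pos: [0.4865, 0.1726, 0.2094]
tool_rot: [-0.648, 2.72, -0.002]
wrist_force: [-0.1, 0.1, -2.3]
width: 0.324
```

Request:
{"op": "carry_out", "data": {"translation": [[0,0,0],[0,0,0],[0,0,0],[0,0,0],[0,0,0],[0,0,0],[0,0,0],[0,0,0]], "delta_rot": [[0,0,0],[0,0,0],[0,0,0],[0,0,0],[0,0,0],[0,0,0],[0,0,0],[0,0,0]]}}

```text
clock: 12.28
tool_pos: [0.4867, 0.1746, 0.2102]
tool_rot: [-0.65, 2.716, 0.001]
wrist_force: [0.3, -0.1, -1.6]
width: 0.317
```

```bash
cat > a3.py <<'E'
from aim import *
s=state();R0=Ro.from_rotvec(s['tool_rot']).as_matrix()
print(s['tool_pos'],'rot err',np.degrees(Ro.from_matrix(R0.T@RT).as_rotvec()),'trans left',R0.T@(P-s['tool_pos']),s['wrist_force'])
S=snap('scene','s4');T=snap('top','t4')
from crop import *
a=tile('s4',290,150,112,84);b=tile('t4',172,150,96,72)
for img,g,x0,y0,k,pts in((a,S,290,150,400/112,[(-.1,.03,-.02),(-.1,-.03,-.02),(-.1,.03,.06),(-.1,-.03,.06),(-.055,.03,.06)]),(b,T,172,150,400/96,[(-.1,.03,-.02),(-.1,-.03,-.02),(-.055,-.03,-.02),(-.055,.03,-.02),(-.1,.03,.06),(-.1,-.03,.06)])):
    for q in pts:
        u=proj(g,s['tool_pos']+R0@(np.array(q)+[0,0,-.002])); cv2.circle(img,(int((u[0]-x0)*k),int((u[1]-y0)*k)),3,(0,255,255),1)
    for i,j in((-1,-1),(-1,1),(1,-1),(1,1)):
        u=proj(g,L+.022*i*X+.035*j*Y); cv2.circle(img,(int((u[0]-x0)*k),int((u[1]-y0)*k)),3,(255,0,255),1)
cv2.imwrite('pics/c5.png',np.hstack([a,b]))
E
python3 a3.py
```

```text
[0.48669519 0.17463257 0.2102281 ] rot err [ 0.13245217  0.01391211 -0.06067573] trans left [ 0.00058623  0.00323434 -0.00015726] [ 0.28953064 -0.09175034 -1.63841435]
```

View pics/c5.png

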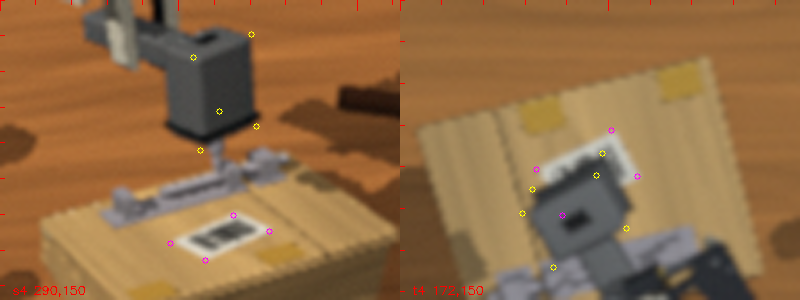

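The label overlay fits, but the scanner's front face looks shorter than predicted (about 75 px against 92), so the head may have drooped in the grip. I'll take a larger look to measure the corners by triangulation.

Run:
```python
from crop import *
cv2.imwrite('pics/c6.png',np.hstack([tile('s4',308,148,60,60,400,400),tile('t4',195,180,48,48,400,400)]))
```

```text
(no output)
```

View pics/c6.png

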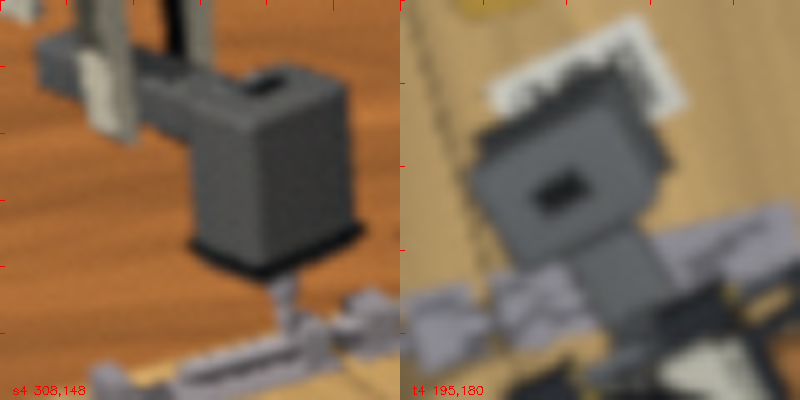

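Run:
```python
from aim import *
S,T=ld('s4'),ld('t4')
f=lambda x,y:(308+x/6.667,148+y/6.667); t=lambda x,y:(195+(x-400)/8.333,180+y/8.333)
C={}
for k,a,b in(('F-',(250,125),(605,110)),('F+',(345,90),(473,178)),('B-',(190,100),(655,192)),('B+',(285,65),(520,265))):
    C[k],e=tri(S,f(*a),T,t(*b));print(k,C[k].round(4),round(e,4))
s=state();R0=Ro.from_rotvec(s['tool_rot']).as_matrix()
for k,q in(('F-',(-.1,-.03)),('F+',(-.1,.03)),('B-',(-.055,-.03)),('B+',(-.055,.03))): print(k,(s['tool_pos']+R0@np.array([*q,-.022])).round(4))
x=(C['F-']+C['F+']-C['B-']-C['B+'])/2; x/=np.linalg.norm(x);y=C['F+']+C['B+']-C['F-']-C['B-'];y/=np.linalg.norm(y)
z=np.cross(x,y);print('x',x,'y',y,'z',z,'n',n,'ang',np.degrees(np.arccos(z@n)))
c=np.mean(list(C.values()),0)
o=s['tool_pos']+R0@[0,0,-.002]
d=c-o; print('centre from grip in tool frame',R0.T@d,'expected',[-.0775,0,-.02])
```

```text
F- [0.5737 0.192  0.2617] 0.0055
F+ [0.5504 0.2398 0.2558] 0.0045
B- [0.5445 0.1746 0.2533] 0.0041
B+ [0.5193 0.2235 0.2464] 0.0025
F- [0.5761 0.1899 0.2665]
F+ [0.5497 0.2436 0.2618]
B- [0.5385 0.1702 0.2516]
B+ [0.5122 0.2239 0.2468]
x [0.84511377 0.47340234 0.24834038] y [-0.44474879  0.88786133 -0.1179015 ] z [-0.27630667 -0.0108089   0.96088896] n [-0.3329836  -0.0781006   0.93969262] ang 5.259319904614702
centre from grip in tool frame [-0.07933626 -0.0005311  -0.01674769] expected [-0.0775, 0, -0.02]
```

Run:
```python
from aim import *
S,T=ld('s4'),ld('t4')
f=lambda x,y:(308+x/6.667,148+y/6.667); t=lambda x,y:(195+(x-400)/8.333,180+y/8.333)
s=state();R0=Ro.from_rotvec(s['tool_rot']).as_matrix();o=s['tool_pos']+R0@[0,0,-.002]
for nm,g,uv,y,e in(('F-top',S,f(250,125),-.03,(-.1,-.02)),('F-bot',S,f(262,278),-.03,(-.1,.06)),('B-bot',S,f(190,245),-.03,(-.055,.06)),('B-top',S,f(190,100),-.03,(-.055,-.02)),('F+top',S,f(345,90),.03,(-.1,-.02)),('F+bot',S,f(362,232),.03,(-.1,.06)),
  ('tF-',T,t(605,110),-.03,(-.1,-.02)),('tF+',T,t(473,178),.03,(-.1,-.02)),('tB+',T,t(520,265),.03,(-.055,-.02)),('tB-',T,t(655,192),-.03,(-.055,-.02))):
    c,d=ray(g,uv);c=R0.T@(c-o);d=R0.T@d;q=c+d*(y-c[1])/d[1]
    print(nm,q.round(4)[[0,2]],'exp',e,'droop',np.degrees(np.arctan2(e[1],-e[0])-np.arctan2(q[2],-q[0])).round(1))
```

```text
F-top [-0.1057 -0.0196] exp (-0.1, -0.02) droop -0.8
F-bot [-0.1063  0.0501] exp (-0.1, 0.06) droop 5.7
B-bot [-0.0591  0.0487] exp (-0.055, 0.06) droop 8.0
B-top [-0.0673 -0.0211] exp (-0.055, -0.02) droop -2.6
F+top [-0.0966 -0.0136] exp (-0.1, -0.02) droop -3.3
F+bot [-0.1023  0.0509] exp (-0.1, 0.06) droop 4.5
tF- [-0.0968 -0.0238] exp (-0.1, -0.02) droop 2.5
tF+ [-0.0915  0.0108] exp (-0.1, -0.02) droop -18.1
tB+ [-0.0556  0.005 ] exp (-0.055, -0.02) droop -25.1
tB- [-0.0607 -0.0164] exp (-0.055, -0.02) droop -4.9
```

The corner estimates spread from about 0 to 5° of droop, with the head within about 5 mm of where I expected it. That's inside tolerance. I'll correct 3 mm in y and hold, then repeat the hold 6 mm to either side along x to cover the uncertainty.

Request:
{"op": "carry_out", "data": {"translation": [[0,0.003,0],[0,0,0],[0,0,0],[0,0,0],[0,0,0],[0,0,0],[0,0,0],[0,0,0]], "delta_rot": [[0,0,0],[0,0,0],[0,0,0],[0,0,0],[0,0,0],[0,0,0],[0,0,0],[0,0,0]]}}

```text
clock: 13.38
tool_pos: [0.4854, 0.1773, 0.21]
tool_rot: [-0.65, 2.716, 0.001]
wrist_force: [0.7, -0.5, -1.9]
width: 0.317
```

Request:
{"op": "carry_out", "data": {"translation": [[0,0,0],[0,0,0],[0,0,0],[0,0,0],[0,0,0],[0,0,0],[0,0,0],[0,0,0]], "delta_rot": [[0,0,0],[0,0,0],[0,0,0],[0,0,0],[0,0,0],[0,0,0],[0,0,0],[0,0,0]]}}

```text
clock: 14.38
tool_pos: [0.4854, 0.1773, 0.21]
tool_rot: [-0.65, 2.716, 0.001]
wrist_force: [-0.5, -0.0, -3.0]
width: 0.319
```

Request:
{"op": "carry_out", "data": {"translation": [[0,0,0],[0,0,0],[0,0,0],[0,0,0],[0,0,0],[0,0,0],[0,0,0],[0,0,0]], "delta_rot": [[0,0,0],[0,0,0],[0,0,0],[0,0,0],[0,0,0],[0,0,0],[0,0,0],[0,0,0]]}}

```text
clock: 15.38
tool_pos: [0.4854, 0.1773, 0.21]
tool_rot: [-0.65, 2.716, 0.001]
wrist_force: [0.8, -0.2, -2.4]
width: 0.322
```

Request:
{"op": "carry_out", "data": {"translation": [[-0.003,0,0],[-0.003,0,0],[0,0,0],[0,0,0],[0,0,0],[0,0,0],[0,0,0],[0,0,0]], "delta_rot": [[0,0,0],[0,0,0],[0,0,0],[0,0,0],[0,0,0],[0,0,0],[0,0,0],[0,0,0]]}}

```text
clock: 16.38
tool_pos: [0.4904, 0.18, 0.212]
tool_rot: [-0.65, 2.716, 0.001]
wrist_force: [-0.0, -0.4, -0.9]
width: 0.324
```

Request:
{"op": "carry_out", "data": {"translation": [[0,0,0],[0,0,0],[0,0,0],[0,0,0],[0,0,0],[0,0,0],[0,0,0],[0,0,0]], "delta_rot": [[0,0,0],[0,0,0],[0,0,0],[0,0,0],[0,0,0],[0,0,0],[0,0,0],[0,0,0]]}}

```text
clock: 17.38
tool_pos: [0.4904, 0.18, 0.212]
tool_rot: [-0.65, 2.716, 0.001]
wrist_force: [-0.1, -0.4, -1.7]
width: 0.32
```

Request:
{"op": "carry_out", "data": {"translation": [[0.004,0,0],[0.004,0,0],[0.004,0,0],[0,0,0],[0,0,0],[0,0,0],[0,0,0],[0,0,0]], "delta_rot": [[0,0,0],[0,0,0],[0,0,0],[0,0,0],[0,0,0],[0,0,0],[0,0,0],[0,0,0]]}}

```text
clock: 18.38
tool_pos: [0.4805, 0.1747, 0.2081]
tool_rot: [-0.65, 2.716, 0.001]
wrist_force: [0.3, 0.0, -2.0]
width: 0.319
```

Request:
{"op": "carry_out", "data": {"translation": [[0,0,0],[0,0,0],[0,0,0],[0,0,0],[0,0,0],[0,0,0],[0,0,0],[0,0,0]], "delta_rot": [[0,0,0],[0,0,0],[0,0,0],[0,0,0],[0,0,0],[0,0,0],[0,0,0],[0,0,0]]}}

```text
clock: 19.38
tool_pos: [0.4804, 0.1747, 0.208]
tool_rot: [-0.65, 2.716, 0.001]
wrist_force: [-0.9, -0.3, -3.1]
width: 0.318
```

Run:
```python
from h import *
G=np.load('grasp.npy');RG=Ro.from_rotvec(G[3:]).as_matrix()
s=state();R0=Ro.from_rotvec(s['tool_rot']).as_matrix()
up=R0.T@np.array([0,0,.085]);print('up',up,s['tool_pos'],s['wrist_force'])
t,d=rows(s['tool_pos']+[0,0,.085],R0,G[:3]+[0,0,.18],RG,16);print(t,d)
```

```text
up [-0.02827304 -0.00670169 -0.07987943] [0.48042176 0.17469923 0.2080364 ] [-0.92069897 -0.34071176 -3.0748776 ]
[[0.0058, -0.0243, 0.0001], [0.0052, -0.0244, 0.0002], [0.0045, -0.0245, 0.0003], [0.0039, -0.0246, 0.0004], [0.0033, -0.0247, 0.0005], [0.0026, -0.0248, 0.0005], [0.002, -0.0249, 0.0005], [0.0014, -0.0249, 0.0006], [0.0007, -0.0249, 0.0006], [0.0001, -0.0249, 0.0006], [-0.0006, -0.0249, 0.0005], [-0.0012, -0.0249, 0.0005], [-0.0018, -0.0249, 0.0005], [-0.0025, -0.0248, 0.0004], [-0.0031, -0.0248, 0.0003], [-0.0037, -0.0247, 0.0002]] [[-0.04, 1.26, 1.44], [-0.04, 1.26, 1.44], [-0.04, 1.26, 1.44], [-0.04, 1.26, 1.44], [-0.04, 1.26, 1.44], [-0.04, 1.26, 1.44], [-0.04, 1.26, 1.44], [-0.04, 1.26, 1.44], [-0.04, 1.26, 1.44], [-0.04, 1.26, 1.44], [-0.04, 1.26, 1.44], [-0.04, 1.26, 1.44], [-0.04, 1.26, 1.44], [-0.04, 1.26, 1.44], [-0.04, 1.26, 1.44], [-0.04, 1.26, 1.44]]
```

Three steady holds done. Next I'll rise and return over the stand.

Request:
{"op": "carry_out", "data": {"translation": [[-0.0094,-0.0022,-0.0266],[-0.0094,-0.0022,-0.0266],[-0.0094,-0.0022,-0.0266]], "delta_rot": [[0,0,0],[0,0,0],[0,0,0]]}}

```text
clock: 19.75
tool_pos: [0.4801, 0.1746, 0.2937]
tool_rot: [-0.65, 2.716, 0.001]
wrist_force: [0.2, 0.1, -2.2]
width: 0.321
```

Request:
{"op": "carry_out", "data": {"translation": [[0.006,-0.0245,0],[0.005,-0.0245,0],[0.0045,-0.0245,0],[0.004,-0.0245,0],[0.003,-0.025,0.0005],[0.0026,-0.025,0.0005],[0.002,-0.025,0.0005],[0.0014,-0.025,0.0005]], "delta_rot": [[0,1.26,1.44],[0,1.26,1.44],[0,1.26,1.44],[0,1.26,1.44],[0,1.26,1.44],[0,1.26,1.44],[0,1.26,1.44],[0,1.26,1.44]]}}

```text
clock: 20.75
tool_pos: [0.5275, -0.021, 0.2935]
tool_rot: [-0.39, 2.941, -0.007]
wrist_force: [0.5, -0.1, -2.0]
width: 0.322
```

Request:
{"op": "carry_out", "data": {"translation": [[0.0007,-0.025,0.0005],[0,-0.025,0.0005],[-0.0006,-0.025,0.0005],[-0.0012,-0.025,0.0005],[-0.002,-0.025,0.0005],[-0.0025,-0.025,0.0004],[-0.003,-0.025,0.0003],[-0.0037,-0.025,0]], "delta_rot": [[0,1.26,1.44],[0,1.26,1.44],[0,1.26,1.44],[0,1.26,1.44],[0,1.26,1.44],[0,1.26,1.44],[0,1.26,1.44],[0,1.26,1.44]]}}

```text
clock: 21.75
tool_pos: [0.575, -0.2166, 0.2942]
tool_rot: [-0.095, 3.139, -0.016]
wrist_force: [0.4, -0.3, -2.1]
width: 0.324
```

Request:
{"op": "carry_out", "data": {"translation": [[0,0,0],[0,0,0],[0,0,0],[0,0,0]], "delta_rot": [[0,0,0],[0,0,0],[0,0,0],[0,0,0]]}}

```text
clock: 22.25
tool_pos: [0.5747, -0.2142, 0.2947]
tool_rot: [-0.099, 3.138, -0.015]
wrist_force: [-0.6, -0.2, -1.9]
width: 0.319
```

```bash
cat > back.py <<'E'
from h import *
G=np.load('grasp.npy');RG=Ro.from_rotvec(G[3:]).as_matrix()
s=state();R0=Ro.from_rotvec(s['tool_rot']).as_matrix()
print('left',R0.T@(G[:3]-s['tool_pos']),np.degrees(Ro.from_matrix(R0.T@RG).as_rotvec()),s['wrist_force'],s['width'])
E
python3 back.py
```

```text
left [0.00031024 0.00274332 0.18379912] [-0.59225934  0.10714305  0.01385831] [-0.6431519  -0.23997547 -1.88326097] 0.3193012272722734
```

Request:
{"op": "carry_out", "data": {"translation": [[0,0.001,0.02],[0,0,0.035],[0,0,0.04],[0,0,0.03],[0,0,0.015],[0,0,0.01],[0,0,0],[0,0,0]], "delta_rot": [[-0.6,0,0],[0,0,0],[0,0,0],[0,0,0],[0,0,0],[0,0,0],[0,0,0],[0,0,0]]}}

```text
clock: 23.25
tool_pos: [0.5757, -0.2146, 0.1457]
tool_rot: [-0.097, 3.136, -0.001]
wrist_force: [0.6, -0.7, -2.7]
width: 0.321
```

```bash
python3 back.py
```

```text
left [0.00110596 0.00143853 0.03474886] [-0.07125764  0.22196307 -0.06902908] [ 0.64573778 -0.74655322 -2.65735204] 0.3208391441620484
```

Request:
{"op": "carry_out", "data": {"translation": [[0.001,0.0015,0.01],[0,0,0.01],[0,0,0.007],[0,0,0.003],[0,0,0.002],[0,0,0]], "delta_rot": [[0,0,0],[0,0,0],[0,0,0],[0,0,0],[0,0,0],[0,0,0]]}}

```text
clock: 24.0
tool_pos: [0.5738, -0.2128, 0.1124]
tool_rot: [-0.097, 3.139, 0.001]
wrist_force: [0.8, -0.3, -2.7]
width: 0.317
```

```bash
python3 back.py
```

```text
left [-0.0007454  -0.00040111  0.00153757] [-0.01657324  0.09296656 -0.06719225] [ 0.804504   -0.26409199 -2.65866185] 0.31722212896077157
```

Request:
{"op": "carry_out", "data": {"translation": [[0,0,0.001],[0,0,0.0005],[0,0,0]], "delta_rot": [[0,0,0],[0,0,0],[0,0,0]]}}

```text
clock: 24.38
tool_pos: [0.5738, -0.2128, 0.111]
tool_rot: [-0.097, 3.139, 0.001]
wrist_force: [-0.1, -0.6, -1.9]
width: 0.323
```

Request:
{"op": "carry_out", "data": {"translation": [[0,0,0],[0,0,0],[0,0,0],[0,0,0],[0,0,0],[0,0,0],[0,0,0]], "delta_rot": [[0,0,0],[0,0,0],[0,0,0],[0,0,0],[0,0,0],[0,0,0],[0,0,0]], "fingers": 0.5}}

```text
clock: 25.25
tool_pos: [0.5738, -0.2128, 0.1109]
tool_rot: [-0.097, 3.139, 0.001]
wrist_force: [-0.4, -0.2, 0.8]
width: 0.751
```

Request:
{"op": "carry_out", "data": {"translation": [[0,0,-0.01],[0,0,-0.02],[0,0,-0.04],[0,0,-0.05],[0,0,-0.05],[-0.02,0,-0.05],[0.06,0.02,0],[0.06,0.02,0]], "delta_rot": [[0,0,0],[0,0,0],[0,0,0],[0,0,0],[0,0,0],[0,0,0],[0,0,0],[0,0,0]]}}

```text
clock: 26.25
tool_pos: [0.4723, -0.1794, 0.332]
tool_rot: [-0.097, 3.136, -0.001]
wrist_force: [-0.1, 0.4, 0.5]
width: 0.749
```

Run:
```python
from h import *
from crop import *
snap('scene','s5');snap('top','t5')
cv2.imwrite('pics/c7.png',np.vstack([np.hstack([tile('s5',170,190,104,78),tile('t5',300,158,88,66)]),np.hstack([tile('s5',296,180,112,84),tile('s5',0,0,560,420)])]))
```

```text
(no output)
```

View pics/c7.png

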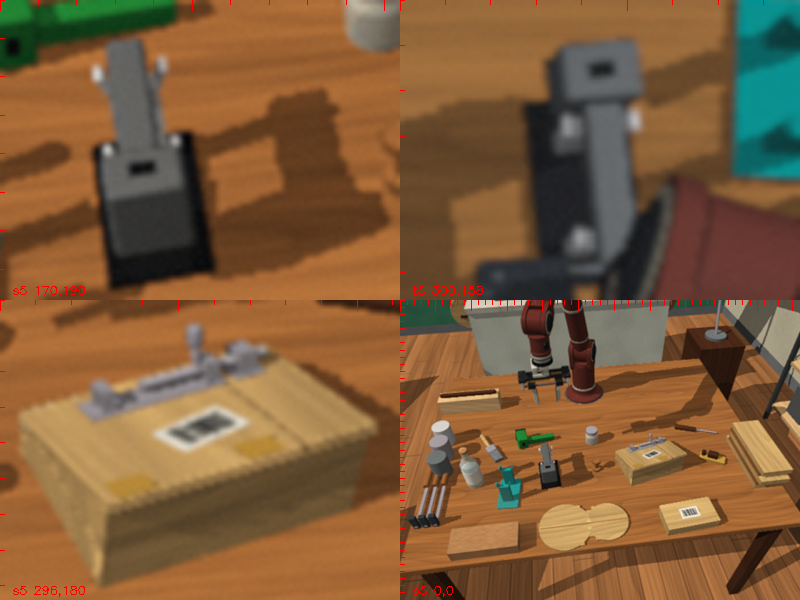

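The scanner sits as it did at the start: crop features are within about 2 px in both views, head at (145,170) scene and (595,68) top. The bolt is still home, the other things haven't moved, and the arm is clear.

```bash
python3 -c "
from rig import *
print(state()['dq'].round(3),state()['wrist_force']);print(hand_in())"
```

```text
[-0.006  0.074 -0.01  -0.203 -0.004 -0.062 -0.002] [ 0.74329325 -0.59511831  0.13064345]
the job is handed in; nothing more can be done
None
```

I pushed the bolt home, aimed the scanner at the label and held it, laid it back in its stand, and handed in at about 26 s. The hand-in reports no verdict.

**Bolt:** I pushed until it stalled within about 2 mm of its computed home point, with the force rising to about 12 N. Later pictures show the rod in the keeper.

**Scan:** I held the scanner square to the label about 10 cm away, with the head's width along the bars. I did three steady holds: about 3 s on centre and about 2 s each 6 mm to either side along the bars' length.

**Return:** In the last pictures the scanner sits as at the start within about 2 enlarged pixels. I saw none of the other things moved, and the gripper was clear above the bench.

**Checks that disagreed:** My estimates of the scanner's nose-down tilt in the grip ranged from 0 to 5 degrees, with a few millimetres of spread in head position. That could have shifted the line of sight by up to about 14 mm, so I added the two offset holds. I could not confirm directly that the scan was accepted. The arm's joints were also still settling slightly at hand-in (up to 0.2 rad/s).

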